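Prop the serving hatch open on the middle step

ROBOT

A 7-joint arm with a two-finger parallel gripper is mounted at the origin on the work surface. World frame = base frame: x ahead of the robot, y to its left, z up, the work surface at z = 0. Lengths are in m, angles in rad, forces in N, time in s.
With the tool pointing down it reaches from about 0.425 to 0.925 m from the base axis. Payload 6.8 kg.
Tool frame: the origin (TCP) lies midway between the tips of the shut fingers; the grasp point (between the pads) lies 19 mm behind it (bot.pinch_z is the distance from the TCP to the grasp point, in m); z points along the fingers, y is the line along which they close (so a half turn about z gives the same grasp; the last joint's range is limited). The gripper opens to 85 mm and grips with 20 to 120 N. Pads are 22 mm wide; open, the fingers measure 114 mm over their backs; the gripper's body (76 mm by 85 mm) begins 54 mm behind the grasp point. The pads swing forward as they close: fully open they stand 13 mm farther back than shut.
Start: joints at [1.231, 0.477, 0.022, 1.555, -0.011, 1.109, -0.083], TCP at [0.155, -0.657, 0.231] pointing down, gripper open.
Joint ranges: [-2.96, 2.96], [-0.34, 2.1], [-1.41, 1.46], [0.24, 2.44], [-1.37, 4.51], [0.17, 1.92], [-2.96, 2.96]. Speed limits (rad/s): [2.39, 2.39, 3.14, 3.14, 3.14, 3.14, 3.14].

INTERFACE

Orientations are given as a unit quaternion [w, x, y, z].
In Python, from station import bot, imaging gives the robot as it stands. The module is installed in compiled form; this text tells all that it offers.
- The arm moves only by the tool carry_out, never from a script. Its argument "targets" is a list of rows, each a list of 5 numbers: the shift along the tool's x, y, z in cm, then the turn about the tool's z in degrees, then the opening, from -1 (shut) to 1 (fully open). In form: [[x, y, z, yaw, gripper], ...]. A call has 1 to 12 rows; each row shifts and turns the commanded pose from where the row before left it, along the tool's axes as they then stand; what a row does not reach is not made up. A row lasts 1/10 s, in which the tool goes at most 50 mm and 8.59 degrees, less where a joint would pass 70% of its speed; a pose out of reach is approached as far as the arm can. A call is refused whole if a number of a shift passes 5 or a number of a turn 8.59, either way. A call with a gripper value outside its range is refused whole. The fingers move at their own pace and stop on an object; "force" is the grip in N (left out, the last holds). Time passes only in rows, so rows that do not move let the fingers close. It gives the time, the measured TCP pose, the force, the opening and the grip force at its end, in the units of the state.
- bot.get_obs(): the state, without advancing time (a new reading comes with each control period).
- imaging.read_camera(name): name is "scene" or "top"; returns the picture (400x640x3 uint8, red, green, blue); there is no depth.
- imaging.calibration(name): a dict with "fx", "fy", "cx", "cy" (pixels), "extrinsics" (4x4, takes a point from world to camera coordinates). Camera axes: x right, y up, looking along -z (the intrinsics and any distortion apply to the point x, -y, -z); pixel columns grow to the right and rows downward; lengths in m; the calibration is good to about 2 mm. A picture is of the moment at which its call begins. calibration takes no time and is no camera call.
- bot.hand_in(): hands the job in; it is judged then, once.
The state is a dict: "t": time; "q": joint angles; "joint_vel": joint speeds; "joint_torque": joint torques, N m; "eef_pos": TCP position; "tool_rot": TCP orientation; "contact_force": force on the tool from outside, world axes, zero at the start; "torque": the same for the moment, N m; "gripper_width": opening from 0.0 (shut) to 1.0 (fully open); "grasp_force": force on a finger pad.
Only numpy, scipy, OpenCV 4.12 (cv2) and the standard library are available. Lean on these libraries where they do the work, as an engineer would, in place of code of your own. Each camera call takes 0.05 s, during which the arm holds its last target. There are 200 camera calls.

TASK

Raise the serving hatch's sliding sash by its handle, slide the stepped wooden prop along the counter, taller end first, until its yellow middle step is under the sash, then lower the sash so that it rests on that middle step. Keep the prop on the counter, and leave the bottles, the goblet and the stone where they stand.

Things in the scene. Friction and masses are not known exactly. Their poses are not given: they have to be found in the camera images.
- hatch: Fixed white hatch frame on the counter: two posts 370 mm tall, 50 mm deep, 356 mm apart; outside each a low tiled wall, 146 mm tall, 60 mm deep, 165 mm long; a cross bar 335 to 365 mm high, 25 to 41 mm beyond the sash's middle plane. Origin: on the counter, midway between the posts, in the sash's middle plane. x points through the hatch away from the robot, y along the sash, z up.
- sash (a joint): Height of the sash's lower edge above the counter (m): 0 shut, 0.14 fully up; starts at 0 to 0.03. The sash is a clear pane in a brown wooden frame, 340 mm wide, 220 mm tall, 24 mm thick, centred on the hatch's middle plane. It slides up and down only; friction holds it wherever it is left. Raising takes about 13 to 18 N, pushing it down about 2 to 6 N.
- sash_handle (a point): Middle of the sash's handle: round horizontal brass bar, 16 mm in diameter, 146 mm long, along the hatch's y, on the robot's side, moving with the sash. Its centre line is 205 mm above the sash's lower edge and 45 mm out from the sash's face (57 mm from its middle plane); 12 mm steel stems 65 mm either side of the middle join it to the sash. Can be pinched, or pressed down on, from above.
- prop: Loose wooden stair-shaped prop, 210 mm long (x), 50 wide (y), 0.2 to 0.4 kg, flat on the counter. Origin: centre of its underside; its x points to the tall end, which at the start faces the sash, 20 to 65 mm short of it. Bare tail 30 mm high (x -105 to 5 mm, nearest the robot), yellow middle step 60 mm high (x 5 to 55), bare far step 90 mm high (x 55 to 105).
- prop_step (a point): Centre of the top face of the prop's yellow middle step, 60 mm above the counter, 30 mm ahead of the prop's origin along its x; axes as the prop's.
- green_bottle: Bystander: green glass bottle, 66 mm in diameter, 210 mm tall, on the counter to the left. Origin: centre of its underside.
- soap_bottle: Bystander: white plastic bottle with red cap, 64 mm in diameter, 170 mm tall, on the right. Origin: centre of its underside.
- goblet: Bystander: amber goblet, 68 mm in diameter, 82 mm tall, on the left. Origin: centre of its underside.
- stone: Bystander: grey stone, 85 x 75 x 70 mm, on the right. Origin: centre of its underside.
Things that resemble listed ones, but are neither listed nor needed, are in the scene too. Of the things that look like the prop, take the one that is farthest to the robot's left at the start.

How it is judged:
By the outcome, as a careful person would: the job done as asked, in the order asked, and still so for the second after the job is handed in, with the robot touching nothing.
It also fails if it takes over 67 s, if anything falls off the work surface, if the arm or the gripper's body presses on something with over 40 N, if the wrist force passes 120 N, or if a joint passes its speed limit or range.

## Working session

There is one attempt and no reset: what is moved stays moved. The work goes in short steps, Python scripts to look and compute and a tool call to move; the robot and the scene stay as the last step left them, time stands still between calls to the robot, and variables do not carry over. Pictures are saved under pics/ and viewed, at most 10 in all, crops included, and the job is handed in when it is done.

Besides the shell and the picture viewer there is one more tool, called after ">>>" as name(argument=value, ...), one argument or row to a line, values as JSON. carry_out: Moves the arm, as the interface text tells. Its arguments: {"type":"object","properties":{"targets":{"type":"array"},"force":{"type":"number"}},"required":["targets"]}

```bash
mkdir -p pics; cat > h.py <<'E'
import numpy as np, cv2
from station import bot, imaging
def snap(n,f):
    im=imaging.read_camera(n); cv2.imwrite('pics/'+f,im[:,:,::-1]); return im
def ray(n,u,v):
    c=imaging.calibration(n); E=np.array(c['extrinsics'])
    d=np.array([(u-c['cx'])/c['fx'],-(v-c['cy'])/c['fy'],-1.])
    R=E[:3,:3]; return -R.T@E[:3,3], R.T@d
def onz(n,u,v,z):
    o,d=ray(n,u,v); return o+d*(z-o[2])/d[2]
def proj(n,p):
    c=imaging.calibration(n); E=np.array(c['extrinsics']); q=E[:3,:3]@np.array(p)+E[:3,3]
    return c['cx']+c['fx']*q[0]/-q[2], c['cy']+c['fy']*-q[1]/-q[2]
def two(ua,va,ub,vb):
    (o1,d1),(o2,d2)=ray('scene',ua,va),ray('top',ub,vb)
    s=np.linalg.lstsq(np.c_[d1,-d2],o2-o1,rcond=None)[0]
    a,b=o1+s[0]*d1,o2+s[1]*d2; return (a+b)/2,np.linalg.norm(a-b)
E
python3 - <<'E'
from h import *
np.set_printoptions(precision=4,suppress=True)
snap('scene','s0.png');snap('top','t0.png')
for n in('scene','top'):
    c=imaging.calibration(n);print({k:(v if k!='extrinsics' else np.array(v)) for k,v in c.items()}, ray(n,320,200))
o=bot.get_obs();print(o['eef_pos'],o['tool_rot'],o['gripper_width'],o['t'],bot.pinch_z)
E
```

```text
{'fx': 519.1216386436389, 'fy': 519.1216386436389, 'cx': 318.7335693790208, 'cy': 208.36310523877614, 'extrinsics': array([[-0.7514,  0.6597, -0.0131,  0.3982],
       [-0.5436, -0.6076,  0.5791,  0.1818],
       [ 0.374 ,  0.4423,  0.8152, -2.1176],
       [ 0.    ,  0.    ,  0.    ,  1.    ]])} (array([1.19  , 0.7844, 1.6262]), array([-0.3846, -0.4505, -0.8059]))
{'fx': 401.1908240583775, 'fy': 401.1908240583775, 'cx': 313.0720078584575, 'cy': 202.89950119809112, 'extrinsics': array([[ 0.0033, -1.    ,  0.0094, -0.0207],
       [ 0.9976,  0.0039,  0.069 , -0.5198],
       [-0.0691,  0.0092,  0.9976, -1.373 ],
       [ 0.    ,  0.    ,  0.    ,  1.    ]])} (array([ 0.4238, -0.0061,  1.4057]), array([ 0.0763, -0.0264, -0.9969]))
[ 0.1549 -0.6564  0.2304] [-0.0008  0.9933  0.1157 -0.0002] 1.0028211354392707 0.1 0.0187
```

View pics/s0.png

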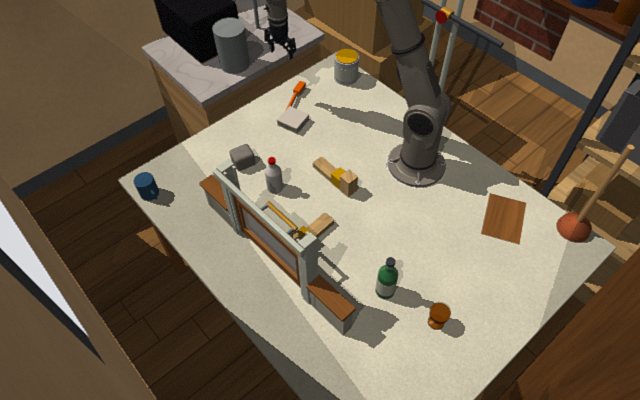

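View pics/t0.png

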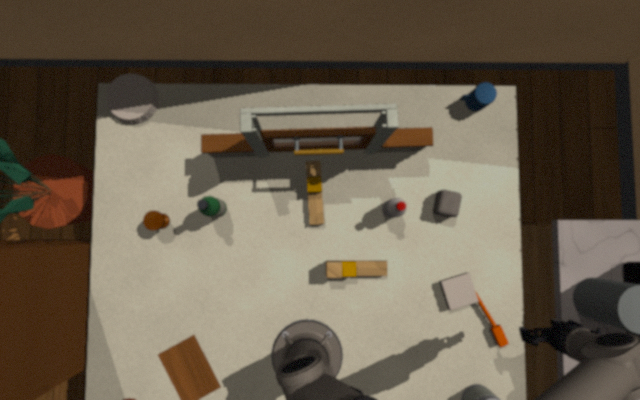

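Top view: two stair-shaped props, one at (315,195) with its tall end toward the sash, one at (356,269) lying crosswise. The first is farther left (smaller column = +y) and faces the sash, so that one is meant. I'll confirm it in a crop and measure.

```bash
python3 - <<'E'
from h import *
np.set_printoptions(precision=4,suppress=True)
T=cv2.imread('pics/t0.png');S=cv2.imread('pics/s0.png')
a=cv2.resize(T[95:235,230:410],None,fx=4.2,fy=4.2,interpolation=cv2.INTER_CUBIC);cv2.imwrite('pics/tc.png',a)
b=cv2.resize(S[145:285,200:380],None,fx=4.2,fy=4.2,interpolation=cv2.INTER_CUBIC);cv2.imwrite('pics/sc.png',b)
for n,im in(('top',T),('scene',S)):
    h=cv2.cvtColor(im,cv2.COLOR_BGR2HSV)
    m=cv2.inRange(h,(17,170,90),(32,255,255))
    k,l,st,ce=cv2.connectedComponentsWithStats(m)
    for i in range(1,k):
        if st[i,4]>15: 
            p=np.argwhere(l==i)[:,::-1].astype(np.float32); r=cv2.minAreaRect(p)
            print(n,st[i],ce[i],np.array(cv2.boxPoints(r)).round(1).tolist(), onz(n,*ce[i],.06))
E
```

```text
top [294 149  50   5 201] [318.7463 151.1443] [[294.0, 153.0], [294.0, 149.0], [343.0, 149.0], [343.0, 153.0]] [ 0.693  -0.0372  0.06  ]
top [307 182  15  10 115] [313.713  187.3217] [[306.5, 183.0], [320.5, 182.0], [321.1000061035156, 190.89999389648438], [307.20001220703125, 192.0]] [ 0.5696 -0.0205  0.06  ]
top [342 262  15  15 222] [348.9054 269.027 ] [[342.0, 262.0], [356.0, 262.0], [356.0, 276.0], [342.0, 276.0]] [ 0.2968 -0.1384  0.06  ]
scene [441   7  12  11  57] [446.7018  10.9298] [[440.0, 10.0], [445.5, 4.5], [452.5, 11.5], [447.0, 17.0]] [-0.8155 -0.5529  0.06  ]
scene [336  49  22  14 252] [346.504   55.4722] [[336.0, 49.0], [357.0, 49.0], [357.0, 62.0], [336.0, 62.0]] [-0.2038 -0.6377  0.06  ]
scene [331 168  14  20 160] [336.4688 176.2375] [[327.1000061035156, 182.6999969482422], [334.1000061035156, 165.1999969482422], [345.0, 169.60000610351562], [338.0, 187.0]] [ 0.3197 -0.1342  0.06  ]
scene [267 202  30  28 124] [281.2984 215.1935] [[265.70001220703125, 203.5], [267.8999938964844, 201.0], [296.8999938964844, 227.0], [294.70001220703125, 229.5]] [ 0.5941 -0.1339  0.06  ]
scene [298 226  13   7  43] [303.6279 229.2326] [[298.0, 230.0], [300.1000061035156, 224.8000030517578], [310.79998779296875, 229.10000610351562], [308.70001220703125, 234.3000030517578]] [ 0.5728 -0.0324  0.06  ]
```

View pics/tc.png

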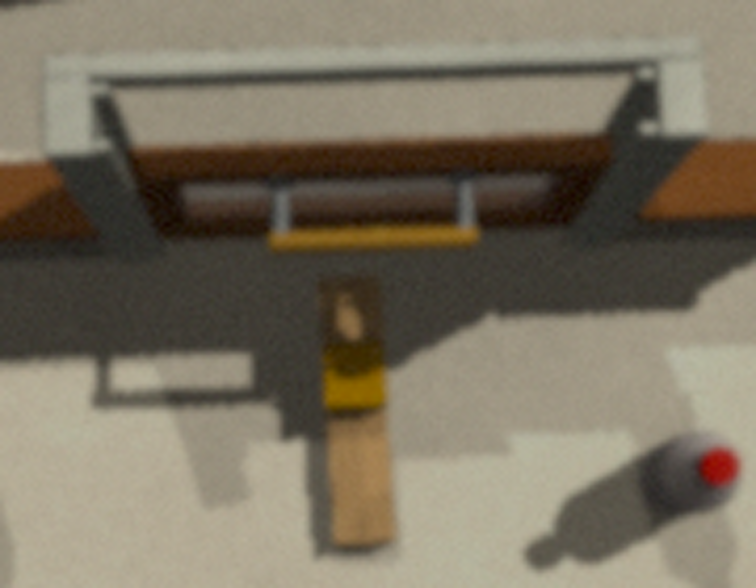

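View pics/sc.png

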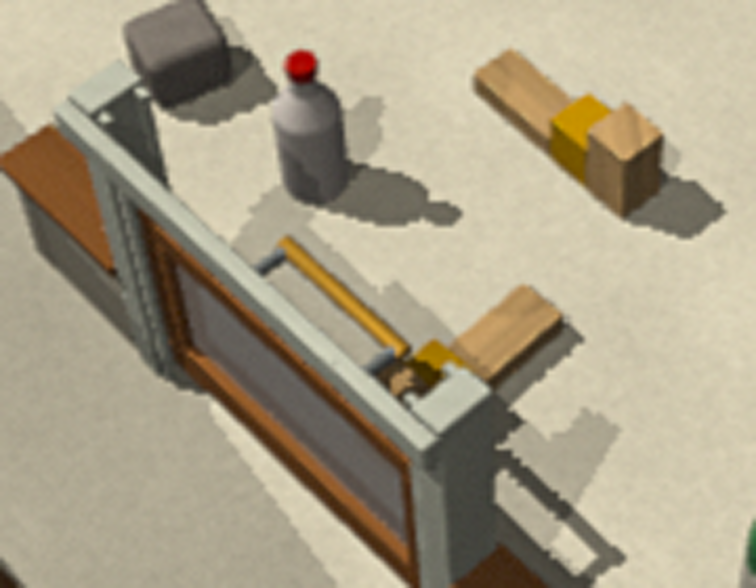

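Crops: the prop at (315,195) top has a tail, yellow middle step and tall end by the sash, as described. The handle ends are at top (294,151.7), (343.8,151.2) and scene (267.4,202), (297,228.3).

```bash
python3 - <<'E'
from h import *
np.set_printoptions(precision=4,suppress=True)
t=lambda x,y:(230+x/4.2-.38,95+y/4.2-.38); s=lambda x,y:(200+x/4.2-.38,145+y/4.2-.38)
L=two(*s(406,351),*t(270,239)); R=two(*s(284,241),*t(478,237))
print('handle L,R',L,R,np.linalg.norm(L[0]-R[0]))
print('posts top z.37', onz('top',*t(47,60),.37),onz('top',*t(705,41),.37))
print('post front', onz('top',*t(60,155),.37),onz('top',*t(700,138),.37))
print('wall front', onz('top',*t(0,240),.146),onz('top',*t(750,211),.146))
print('scene wall top rear .146', [onz('scene',*q,.146) for q in (s(2,163),s(112,268))])
print('tail end top z.03',onz('top',*t(333,545),.03),onz('top',*t(394,541),.03))
print('yellow z.06 front',onz('top',*t(327,410),.06),onz('top',*t(385,406),.06))
print('far z.09',onz('top',*t(319,278),.09),onz('top',*t(379,276),.09), 'step2 front',onz('top',*t(323,347),.09),onz('top',*t(382,345),.09))
print('scene tail end',onz('scene',*s(527,287),.03),onz('scene',*s(563,320),.03))
T=cv2.imread('pics/t0.png');S=cv2.imread('pics/s0.png')
E
```

```text
handle L,R (array([0.6566, 0.0401, 0.2348]), np.float64(0.00012602138458060383)) (array([ 0.66  , -0.1068,  0.2301]), np.float64(0.0008459706959734849)) 0.1470181793608453
posts top z.37 [0.7421 0.1749 0.37  ] [ 0.7569 -0.2375  0.37  ]
post front [0.6819 0.1659 0.37  ] [ 0.695  -0.2336  0.37  ]
wall front [0.6724 0.2473 0.146 ] [ 0.6976 -0.3202  0.146 ]
scene wall top rear .146 [array([ 0.759 , -0.3899,  0.146 ]), array([ 0.7528, -0.2347,  0.146 ])]
tail end top z.03 [ 0.4452 -0.0047  0.03  ] [ 0.4486 -0.0545  0.03  ]
yellow z.06 front [0.5529 0.0005 0.06  ] [ 0.5563 -0.046   0.06  ]
far z.09 [0.6544 0.0071 0.09  ] [ 0.6563 -0.0402  0.09  ] step2 front [0.5997 0.0037 0.09  ] [ 0.6015 -0.0427  0.09  ]
scene tail end [ 0.4538 -0.0499  0.03  ] [ 0.4537 -0.0022  0.03  ]
```

Measured: handle centre at about (0.658, -0.033, 0.232), length 147 mm as given, so the sash is at about 0.027. Hatch yaw is about +2°. Prop origin is about (0.551, -0.023), yaw 3.6°, gap about 47 mm (within 20–65). First I rise and turn.

>>> carry_out(
  targets=[
    [0, 0, -4, -8.59, 0.5],
    [0, 0, -4, -8.59, 0],
    [0, 0, -4, -8.59, -0.2],
    [0, 0, -4, -8.59, -0.2],
    [0, 0, 0, -8.59, -0.2],
    [0, 0, 0, -8.59, -0.2],
    [0, 0, 0, -8.59, -0.2],
    [0, 0, 0, -8.59, -0.2],
    [0, 0, 0, -8.59, -0.2],
    [0, 0, 0, -1.4, -0.2],
    [0, 0, 0, 0, -0.2],
  ],
  force=40,
)

```text
t: 1.2
eef_pos: [0.1549, -0.6568, 0.3909]
tool_rot: [-0.0, 0.696, 0.718, 0.0]
contact_force: [0.7, -0.9, -0.3]
gripper_width: 0.405
grasp_force: 0.0
```

>>> carry_out(
  targets=[
    [3, 2.6, 0, 0, -0.2],
    [3, 2.6, 0, 0, -0.2],
    [3, 2.6, 0, 0, -0.2],
    [3, 2.6, 0, 0, -0.2],
    [3, 2.6, 0, 0, -0.2],
    [3, 2.6, 0, 0, -0.2],
    [3, 2.6, 0, 0, -0.2],
    [3, 2.6, 0, 0, -0.2],
    [3, 2.6, 0, 0, -0.2],
    [3, 2.6, 0, 0, -0.2],
    [0, 0, 0, 0, -0.2],
    [0, 0, 0, 0, -0.2],
  ],
)

```text
t: 2.4
eef_pos: [0.405, -0.3473, 0.3914]
tool_rot: [0.0, 0.695, 0.719, -0.0]
contact_force: [-0.1, 1.0, 0.4]
gripper_width: 0.397
grasp_force: 0.0
```

>>> carry_out(
  targets=[
    [3, 2.6, 0, 0, -0.2],
    [3, 2.6, 0, 0, -0.2],
    [3, 2.6, 0, 0, -0.2],
    [3, 2.6, 0, 0, -0.2],
    [3, 2.6, 0, 0, -0.2],
    [3, 2.6, 0, 0, -0.2],
    [3, 2.6, 0, 0, -0.2],
    [3, 2.6, 0, 0, -0.2],
    [3, 2.6, 0, 0, -0.2],
    [3.5, 2.9, 0, 0, -0.2],
    [0, 0, 0, 0, -0.2],
    [0, 0, 0, 0, -0.2],
  ],
)

```text
t: 3.6
eef_pos: [0.6571, -0.0346, 0.3904]
tool_rot: [-0.0, 0.695, 0.719, -0.001]
contact_force: [-0.7, -0.1, 0.6]
gripper_width: 0.399
grasp_force: 0.0
```

```bash
python3 - <<'E'
from h import *
T=snap('top','t1.png');S=snap('scene','s1.png')
a=cv2.resize(T[95:235,230:410],None,fx=3,fy=3)[:,:,::-1]
b=cv2.resize(S[120:260,200:380],None,fx=3,fy=3)[:,:,::-1]
cv2.imwrite('pics/c1.png',cv2.resize(np.hstack([a,b]),(800,311)))
o=bot.get_obs();print(o['eef_pos'],o['q'])
E
```

```text
[ 0.65656836 -0.03669631  0.39093992] [ 0.38463608  0.42047424 -0.62400227  1.34557387  0.24380012  1.45248301
 -0.19570467]
```

View pics/s1.png

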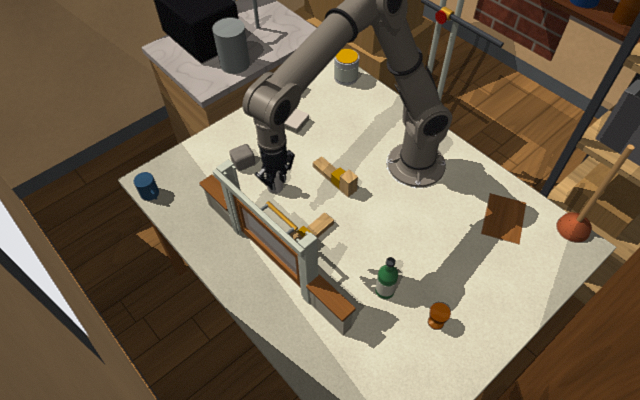

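The gripper hangs over the handle. Descend and pinch.

>>> carry_out(
  targets=[
    [0, 0, 3, 0, -0.2],
    [0, 0, 3, 0, -0.2],
    [0, 0, 3, 0, -0.2],
    [0, 0, 3, 0, -0.2],
    [0, 0, 1, 0, -0.2],
    [0, 0, 1, 0, -0.2],
    [0, 0, 1, 0, -0.2],
    [0, 0, 0, 0, -0.2],
  ],
)

```text
t: 4.5
eef_pos: [0.6566, -0.0346, 0.2409]
tool_rot: [-0.0, 0.695, 0.719, -0.0]
contact_force: [-0.5, -0.2, -0.2]
gripper_width: 0.4
grasp_force: 0.0
```

>>> carry_out(
  targets=[
    [0, 0, 1, 0, -0.2],
    [0, 0, 1, 0, -0.2],
    [0, 0, 0.8, 0, -0.2],
    [0, 0, 0, 0, -0.2],
  ],
)

```text
t: 4.9
eef_pos: [0.6559, -0.0343, 0.2116]
tool_rot: [-0.001, 0.695, 0.719, -0.001]
contact_force: [-0.5, -0.6, -0.6]
gripper_width: 0.403
grasp_force: 0.0
```

>>> carry_out(
  targets=[
    [0, 0, 0, 0, -0.6],
    [0, 0, 0, 0, -1],
    [0, 0, 0, 0, -1],
    [0, 0, 0, 0, -1],
    [0, 0, 0, 0, -1],
    [0, 0, 0, 0, -1],
  ],
  force=70,
)

```text
t: 5.5
eef_pos: [0.6578, -0.034, 0.2137]
tool_rot: [0.001, 0.695, 0.719, 0.001]
contact_force: [5.8, -0.2, -3.9]
gripper_width: 0.156
grasp_force: 68.2
```

Pinched on the bar. Raise about 10.5 cm.

>>> carry_out(
  targets=[
    [0, 0, -0.8, 0, -1],
    [0, 0, -1, 0, -1],
    [0, 0, -1, 0, -1],
    [0, 0, -1, 0, -1],
    [0, 0, -1, 0, -1],
    [0, 0, -1, 0, -1],
    [0, 0, -1, 0, -1],
    [0, 0, -1, 0, -1],
    [0, 0, -1, 0, -1],
    [0, 0, -1, 0, -1],
    [0, 0, -0.8, 0, -1],
    [0, 0, 0, 0, -1],
  ],
)

```text
t: 6.7
eef_pos: [0.6578, -0.034, 0.3191]
tool_rot: [0.0, 0.695, 0.719, 0.001]
contact_force: [6.4, 0.5, -5.7]
gripper_width: 0.169
grasp_force: 69.5
```

>>> carry_out(
  targets=[
    [0, 0, 0, 0, -0.4],
    [0, 0, 0, 0, -0.2],
    [0, 0, 0, 0, -0.2],
    [0, 0, 0, 0, -0.2],
    [0, 0, -1, 0, -0.2],
    [0, 0, -2, 0, -0.2],
    [0, 0, -3, 0, -0.2],
    [0, 0, -3, 0, -0.2],
    [0, 0, 0, 0, -0.2],
  ],
)

```text
t: 7.6
eef_pos: [0.6583, -0.0334, 0.4153]
tool_rot: [0.003, 0.695, 0.719, 0.003]
contact_force: [0.3, 1.1, 0.6]
gripper_width: 0.399
grasp_force: 0.0
```

>>> carry_out(
  targets=[
    [0, -3, 0, 8.5, 0.5],
    [0, -3, 0, 0, 0.6],
    [0, 0, 0, 0, 0.6],
  ],
)

```text
t: 7.9
eef_pos: [0.5943, -0.031, 0.4103]
tool_rot: [0.0, 0.746, 0.666, -0.001]
contact_force: [0.0, -0.3, 0.9]
gripper_width: 0.798
grasp_force: 0.0
```

```bash
python3 - <<'E'
from h import *
o=bot.get_obs();print(o['eef_pos'],o['tool_rot'],o['q'])
S=snap('scene','s2.png');T=snap('top','t2.png')
a=cv2.resize(S[145:265,200:380],(540,360),interpolation=cv2.INTER_CUBIC)
cv2.imwrite('pics/c2.png',a[:,:,::-1])
E
```

```text
[ 0.59432866 -0.03100938  0.41033689] [ 4.61384538e-04  7.45770677e-01  6.66202380e-01 -5.22931812e-04] [ 0.4257171   0.29287028 -0.6222599   1.46655645  0.17196418  1.43713659
 -0.31187874]
```

View pics/s2.png

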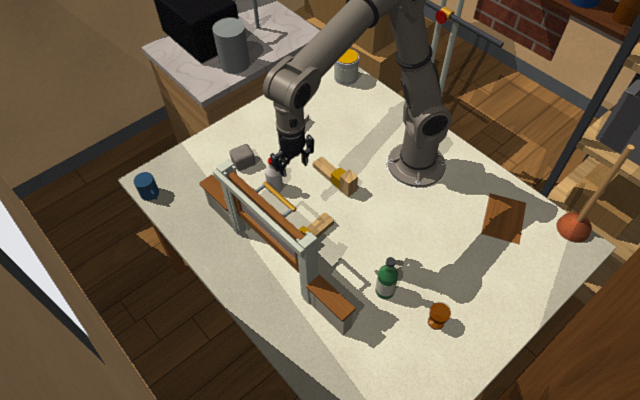

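Sash is up near the cross bar and stays. Now turn the gripper across the prop's tail and back off.

>>> carry_out(
  targets=[
    [0, 0, 0, 8.59, 1],
    [0, 0, 0, 8.59, 1],
    [0, 0, 0, 8.59, 1],
    [0, 0, 0, 8.59, 1],
    [0, 0, 0, 8.59, 1],
    [0, 0, 0, 8.59, 1],
    [0, 0, 0, 8.59, 1],
    [0, 0, 0, 8.59, 1],
    [0, 0, 0, 8.59, 1],
    [0, 0, 0, 2.6, 1],
    [0, 0, 0, 0, 1],
  ],
)

```text
t: 9.1
eef_pos: [0.5978, -0.0318, 0.409]
tool_rot: [-0.0, 1.0, 0.031, -0.0]
contact_force: [-0.3, -0.7, 0.0]
gripper_width: 0.999
grasp_force: 0.0
```

>>> carry_out(
  targets=[
    [-3, 0, 0, 0, 1],
    [-4, -0.4, 0, 0, 1],
    [-4, -0.4, 0, 0, 1],
    [-3, -0.3, 0, 0, 1],
    [0, 0, 4, 0, 1],
    [0, 0, 5, 0, 1],
    [0, 0, 5, 0, 1],
    [0, 0, 5, 0, 1],
    [0, 0, 5, 0, 1],
    [0, 0, 2, 0, 1],
    [0, 0, 0, 0, 1],
  ],
)

```text
t: 10.2
eef_pos: [0.4547, -0.0295, 0.1464]
tool_rot: [-0.001, 0.999, 0.032, -0.003]
contact_force: [-0.7, -0.5, -0.4]
gripper_width: 0.999
grasp_force: 0.0
```

```bash
python3 - <<'E'
from h import *
o=bot.get_obs();print(o['eef_pos'],o['tool_rot'],o['q'])
S=snap('scene','s3.png');T=snap('top','t3.png')
a=cv2.resize(T[125:255,260:400],(560,520),interpolation=cv2.INTER_CUBIC)
cv2.imwrite('pics/c3.png',a[:,:,::-1])
p=o['eef_pos'];print(proj('top',p),proj('scene',p))
E
```

```text
[ 0.45465382 -0.02947426  0.14638534] [-5.31199483e-04  9.99473710e-01  3.22740735e-02 -3.22573138e-03] [ 0.30058804  0.2644631  -0.42446485  2.11750114  0.14929716  0.79412794
 -1.72271138]
(np.float64(316.76851499235073), np.float64(220.81667732215283)) (np.float64(328.6445479111647), np.float64(197.84154603390132))
```

View pics/s3.png

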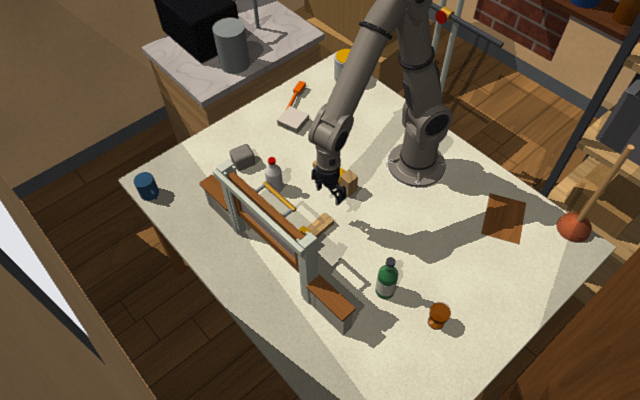

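Gripper sits above the tail (scene ~(329,198)). Descend and grip gently.

>>> carry_out(
  targets=[
    [0, 0, 3, 0, 1],
    [0, 0, 4, 0, 1],
    [0, 0, 3, 0, 1],
    [0, 0, 2, 0, 1],
    [0, 0, 1, 0, 1],
    [0, 0, 0.9, 0, 1],
    [0, 0, 0, 0, 1],
    [0, 0, 0, 0, 1],
  ],
)

```text
t: 11.1
eef_pos: [0.4575, -0.0296, 0.0112]
tool_rot: [0.0, 1.0, 0.031, 0.001]
contact_force: [0.8, 0.2, -0.9]
gripper_width: 1.002
grasp_force: 0.0
```

>>> carry_out(
  targets=[
    [0, 0, 0, 0, 0.5],
    [0, 0, 0, 0, 0],
    [0, 0, 0, 0, -0.3],
    [0, 0, 0, 0, -0.3],
    [0, 0, 0, 0, -0.3],
  ],
  force=25,
)

```text
t: 11.6
eef_pos: [0.4569, -0.0297, 0.0109]
tool_rot: [0.0, 1.0, 0.031, 0.0]
contact_force: [-0.9, -0.6, 4.3]
gripper_width: 0.583
grasp_force: 25.4
```

>>> carry_out(
  targets=[
    [0, 0, 0, 0, 0.5],
    [0, 0, 0, 0, 0.5],
    [0, 0, 0.5, 0, 0.5],
    [0, 0, 0, 0, 0.5],
    [0, 0, 0, 0, -0.3],
    [0, 0, 0, 0, -0.3],
    [0, 0, 0, 0, -0.3],
    [0, 0, 0, 0, -0.3],
  ],
  force=25,
)

```text
t: 12.4
eef_pos: [0.4564, -0.0296, 0.0052]
tool_rot: [0.0, 1.0, 0.031, -0.0]
contact_force: [-0.1, -0.7, -1.3]
gripper_width: 0.577
grasp_force: 26.1
```

>>> carry_out(
  targets=[
    [1, 0, 0, 0, -0.3],
    [1, 0, 0, 0, -0.3],
    [1, 0, 0, 0, -0.3],
    [0, 0, 0, 0, -0.3],
  ],
)

```text
t: 12.8
eef_pos: [0.4888, -0.0274, 0.0054]
tool_rot: [-0.0, 1.0, 0.031, 0.001]
contact_force: [0.2, 0.6, -2.0]
gripper_width: 0.578
grasp_force: 26.3
```

```bash
python3 - <<'E'
from h import *
T=snap('top','t4.png');S=snap('scene','s4.png')
a=cv2.resize(T[125:235,260:380],(390,357),interpolation=cv2.INTER_CUBIC)[:,:,::-1]
b=cv2.resize(S[160:270,250:370],(390,357),interpolation=cv2.INTER_CUBIC)[:,:,::-1]
cv2.imwrite('pics/c4.png',np.hstack([a,b]))
print(bot.get_obs()['q'])
E
```

```text
[ 0.18652146  0.54598334 -0.31490464  2.13393749  0.33686992  0.50731588
 -1.89015963]
```

View pics/c4.png

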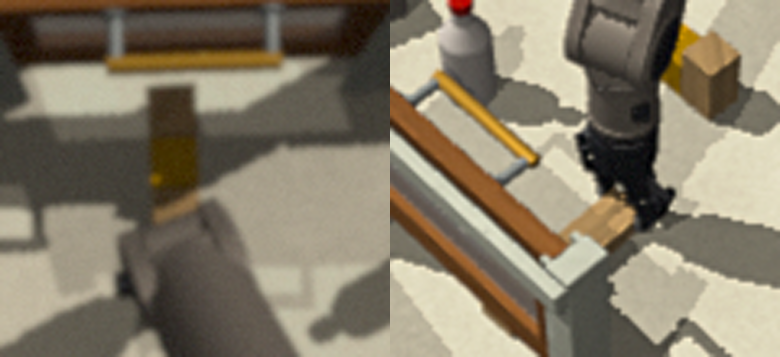

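Prop follows the gripper straight (tall end top px ~(313,151), moved ~33 mm). Continue, watching for contact between wrist and handle.

>>> carry_out(
  targets=[
    [1, 0, 0, 0, -0.3],
    [1, 0, 0, 0, -0.3],
    [1, 0, 0, 0, -0.3],
    [1, 0, 0, 0, -0.3],
    [1, 0, 0, 0, -0.3],
    [1, 0, 0, 0, -0.3],
    [0.7, 0, 0, 0, -0.3],
    [0, 0, 0, 0, -0.3],
  ],
)

```text
t: 13.7
eef_pos: [0.555, -0.0233, 0.0054]
tool_rot: [-0.0, 1.0, 0.031, 0.001]
contact_force: [0.7, -0.2, -2.9]
gripper_width: 0.579
grasp_force: 26.4
```

```bash
python3 - <<'E'
from h import *
T=snap('top','t5.png');S=snap('scene','s5.png')
a=cv2.resize(T[115:225,260:380],(390,357),interpolation=cv2.INTER_CUBIC)[:,:,::-1]
b=cv2.resize(S[160:270,230:350],(390,357),interpolation=cv2.INTER_CUBIC)[:,:,::-1]
cv2.imwrite('pics/c5.png',np.hstack([a,b]))
E
```

```text
(no output)
```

View pics/c5.png

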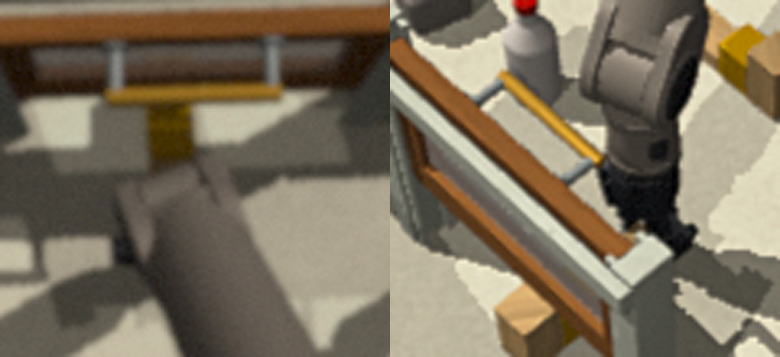

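Tall end is emerging beyond the sash (scene ~(265,255)); the wrist still has about 45 mm to the handle in plan. Remaining travel is about 35 mm, in small rows.

>>> carry_out(
  targets=[
    [0.6, 0, 0, 0, -0.3],
    [0.6, 0, 0, 0, -0.3],
    [0.6, 0, 0, 0, -0.3],
    [0.3, 0, 0, 0, -0.3],
    [0, 0, 0, 0, -0.3],
  ],
)

```text
t: 14.3
eef_pos: [0.5753, -0.0221, 0.0053]
tool_rot: [-0.0, 1.0, 0.031, 0.001]
contact_force: [-0.3, -1.1, -2.6]
gripper_width: 0.585
grasp_force: 26.4
```

>>> carry_out(
  targets=[
    [0.4, 0, 0, 0, -0.3],
    [0.4, 0, 0, 0, -0.3],
    [0.3, 0, 0, 0, -0.3],
    [0, 0, 0, 0, -0.3],
  ],
)

```text
t: 14.7
eef_pos: [0.5862, -0.0214, 0.0054]
tool_rot: [-0.0, 1.0, 0.031, 0.001]
contact_force: [0.0, 0.2, -2.0]
gripper_width: 0.581
grasp_force: 26.4
```

```bash
python3 - <<'E'
from h import *
T=snap('top','t6.png');S=snap('scene','s6.png')
a=cv2.resize(T[115:200,270:370],(400,340),interpolation=cv2.INTER_CUBIC)[:,:,::-1]
b=cv2.resize(S[190:275,230:330],(400,340),interpolation=cv2.INTER_CUBIC)[:,:,::-1]
cv2.imwrite('pics/c6.png',np.hstack([a,b]))
E
```

```text
(no output)
```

View pics/c6.png

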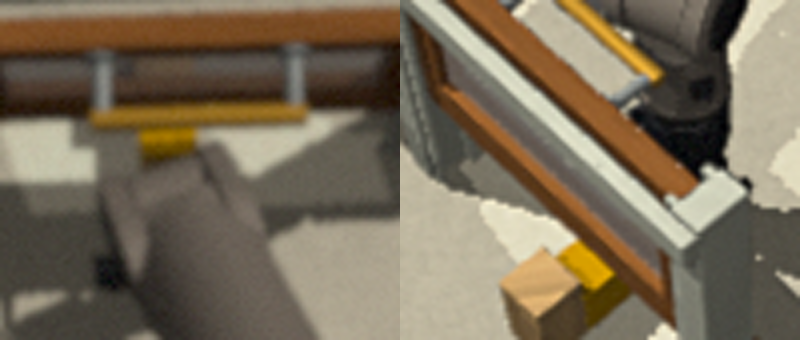

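Tall end is beyond the sash, with yellow straddling beneath it. Tall-end top corners in scene are at (255.5,262.5), (265.8,252.5), (275.8,258.8), (265,269.5). Checking by rays.

```bash
python3 - <<'E'
from h import *
np.set_printoptions(precision=4,suppress=True)
for q in((255.5,262.5),(265.5,252.5),(275.6,258.8),(265,269.5)):print(onz('scene',*q,.09))
S=cv2.imread('pics/s6.png');h=cv2.cvtColor(S,cv2.COLOR_BGR2HSV)
T=cv2.imread('pics/t6.png');ht=cv2.cvtColor(T,cv2.COLOR_BGR2HSV)
for n,g in(('scene',h),('top',ht)):
    m=cv2.inRange(g,(17,150,70),(32,255,255));k,l,st,ce=cv2.connectedComponentsWithStats(m)
    for i in range(1,k):
        if st[i,4]>15:print(n,st[i],ce[i])
# handle height from the two views (ends, crop px)
print(two(230+(660-400)/4,190+77/4,270+92/4,115+116/4))
for h_ in(.12,.13,.14):
    for y in(.04,-.107):print(h_,proj('scene',(.657-(y+.033)*.037,y,h_+.205)),proj('top',(.657-(y+.033)*.037,y,h_+.205)))
E
```

```text
[ 0.7931 -0.0229  0.09  ]
[ 0.7437 -0.0313  0.09  ]
[0.7333 0.0112 0.09  ]
[0.7856 0.0198 0.09  ]
scene [441   7  12  12  65] [446.9692  11.3385]
scene [331 168  15  21 168] [336.6071 176.631 ]
scene [264 182  32  29 169] [279.4438 196.1302]
scene [269 250  19  22 192] [278.1146 259.8698]
top [292 140  56  15 381] [316.6378 144.7585]
(array([0.6558, 0.0393, 0.3384]), np.float64(0.001862669832462189))
0.12 (np.float64(295.43232054881764), np.float64(211.62246361857083)) (np.float64(292.697424706766), np.float64(145.8329796778283))
0.12 (np.float64(264.58613378478265), np.float64(184.3800255642393)) (np.float64(346.57602741562374), np.float64(144.14564223698375))
0.13 (np.float64(295.2691389936271), np.float64(209.739173444999)) (np.float64(292.5447759007502), np.float64(145.0521012686035))
0.13 (np.float64(264.2763515794303), np.float64(182.4338443277416)) (np.float64(346.9188342156615), np.float64(143.35049656359683))
0.14 (np.float64(295.1042671705819), np.float64(207.8363757674218)) (np.float64(292.389290438779), np.float64(144.2567118818755))
0.14 (np.float64(263.9634840433321), np.float64(180.4682797544924)) (np.float64(347.2680011346007), np.float64(142.54059849607376))
```

Step spans x ≈ 0.688–0.738; the sash (0.702–0.726) is centred over it. Release, back off, go up.

>>> carry_out(
  targets=[
    [0, 0, 0, 0, 0.3],
    [0, 0, 0, 0, 0.7],
    [0, 0, 0, 0, 1],
    [0, 0, 0, 0, 1],
    [0, 0, 0, 0, 1],
    [-2, 0, 0, 0, 1],
    [-3, 0, 0, 0, 1],
    [-3, 0, 0, 0, 1],
    [-3, 0, 0, 0, 1],
    [-1, 0, 0, 0, 1],
    [0, 0, 0, 0, 1],
  ],
)

```text
t: 15.9
eef_pos: [0.4644, -0.0293, 0.0054]
tool_rot: [0.0, 1.0, 0.031, -0.0]
contact_force: [0.0, 0.5, -0.1]
gripper_width: 1.001
grasp_force: 0.0
```

>>> carry_out(
  targets=[
    [0, 0, -4, 0, 1],
    [0, 0, -5, 0, 1],
    [0, 0, -5, 0, 1],
    [0, 0, -5, 0, 1],
    [0, 0, -5, 0, 1],
    [0, 0, -5, 0, 1],
    [0, 0, -5, 0, 1],
    [0, 0, -5, 0, 0.5],
    [0, 0, -3, 0, 0],
    [0, 0, 0, 0, -0.2],
    [0, 0, 0, 0, -0.2],
  ],
)

```text
t: 17.0
eef_pos: [0.4666, -0.0288, 0.4262]
tool_rot: [-0.0, 1.0, 0.031, 0.001]
contact_force: [0.2, -0.5, -1.3]
gripper_width: 0.402
grasp_force: 0.0
```

>>> carry_out(
  targets=[
    [0, 0, 0, -8.59, -0.2],
    [0, 0, 0, -8.59, -0.2],
    [0, 0, 0, -8.59, -0.2],
    [0, 0, 0, -8.59, -0.2],
    [0, 0, 0, -8.59, -0.2],
    [0, 0, 0, -8.59, -0.2],
    [0, 0, 0, -8.59, -0.2],
    [0, 0, 0, -8.59, -0.2],
    [0, 0, 0, -8.59, -0.2],
    [0, 0, 0, -8.59, -0.2],
    [0, 0, 0, -2.5, -0.2],
    [0, 0, 0, 0, -0.2],
  ],
)

```text
t: 18.2
eef_pos: [0.4653, -0.029, 0.4238]
tool_rot: [-0.001, 0.695, 0.719, -0.001]
contact_force: [-0.4, -0.0, 0.1]
gripper_width: 0.398
grasp_force: 0.0
```

>>> carry_out(
  targets=[
    [0, 3, 0, 0, -0.2],
    [-0.4, 4, 0, 0, -0.2],
    [-0.4, 4, 0, 0, -0.2],
    [-0.4, 4, 0, 0, -0.2],
    [0, 3, 0, 0, -0.2],
    [0, 1.2, 0, 0, -0.2],
    [0, 0, 0, 0, -0.2],
    [0, 0, 2, 0, -0.2],
    [0, 0, 3, 0, -0.2],
    [0, 0, 2, 0, -0.2],
    [0, 0, 0, 0, -0.2],
  ],
)

```text
t: 19.3
eef_pos: [0.6554, -0.0348, 0.3518]
tool_rot: [-0.002, 0.695, 0.719, -0.002]
contact_force: [-0.6, -0.9, -0.4]
gripper_width: 0.397
grasp_force: 0.0
```

>>> carry_out(
  targets=[
    [0, 0, 1, 0, -0.2],
    [0, 0, 1, 0, -0.2],
    [0, 0, 1, 0, -0.2],
    [0, 0, 0.4, 0, -0.2],
    [0, 0, 0, 0, -0.2],
  ],
)

```text
t: 19.8
eef_pos: [0.6575, -0.0344, 0.3205]
tool_rot: [-0.0, 0.695, 0.719, -0.0]
contact_force: [-0.3, 0.2, 0.5]
gripper_width: 0.401
grasp_force: 0.0
```

>>> carry_out(
  targets=[
    [0, 0, 0, 0, -0.6],
    [0, 0, 0, 0, -1],
    [0, 0, 0, 0, -1],
    [0, 0, 0, 0, -1],
    [0, 0, 0, 0, -1],
  ],
  force=40,
)

```text
t: 20.3
eef_pos: [0.6579, -0.0343, 0.3218]
tool_rot: [0.0, 0.695, 0.719, 0.0]
contact_force: [-2.0, -0.4, 2.6]
gripper_width: 0.172
grasp_force: 39.2
```

Pinched. Lower 6 cm, then creep until contact.

>>> carry_out(
  targets=[
    [0, 0, 0.8, 0, -1],
    [0, 0, 0.8, 0, -1],
    [0, 0, 0.8, 0, -1],
    [0, 0, 0.8, 0, -1],
    [0, 0, 0.8, 0, -1],
    [0, 0, 0.8, 0, -1],
    [0, 0, 0.8, 0, -1],
    [0, 0, 0.4, 0, -1],
    [0, 0, 0.2, 0, -1],
    [0, 0, 0, 0, -1],
  ],
)

```text
t: 21.3
eef_pos: [0.6579, -0.0343, 0.2586]
tool_rot: [-0.0, 0.695, 0.719, -0.0]
contact_force: [0.4, 0.4, -1.8]
gripper_width: 0.17
grasp_force: 39.1
```

>>> carry_out(
  targets=[
    [0, 0, 0.2, 0, -1],
    [0, 0, 0.2, 0, -1],
    [0, 0, 0.2, 0, -1],
    [0, 0, 0, 0, -1],
  ],
)

```text
t: 21.7
eef_pos: [0.6579, -0.0343, 0.2531]
tool_rot: [0.0, 0.695, 0.719, 0.0]
contact_force: [-0.3, -0.2, 1.9]
gripper_width: 0.172
grasp_force: 39.3
```

>>> carry_out(
  targets=[
    [0, 0, 0.2, 0, -1],
    [0, 0, 0.1, 0, -1],
    [0, 0, 0, 0, -1],
  ],
)

```text
t: 22.0
eef_pos: [0.6579, -0.0343, 0.2501]
tool_rot: [0.0, 0.695, 0.719, 0.0]
contact_force: [-0.6, 1.4, 2.1]
gripper_width: 0.17
grasp_force: 39.4
```

>>> carry_out(
  targets=[
    [0, 0, 0.2, 0, -1],
    [0, 0, 0.1, 0, -1],
    [0, 0, 0, 0, -1],
  ],
)

```text
t: 22.3
eef_pos: [0.658, -0.0343, 0.2499]
tool_rot: [0.001, 0.695, 0.719, 0.0]
contact_force: [-6.4, 0.8, 16.0]
gripper_width: 0.172
grasp_force: 40.7
```

>>> carry_out(
  targets=[
    [0, 0, 0.1, 0, -1],
    [0, 0, 0.1, 0, -1],
    [0, 0, 0, 0, -1],
  ],
)

```text
t: 22.6
eef_pos: [0.658, -0.0344, 0.2498]
tool_rot: [0.001, 0.695, 0.719, 0.0]
contact_force: [-11.7, 0.4, 25.2]
gripper_width: 0.174
grasp_force: 41.7
```

Hard stop after lowering 72 mm (0.132 → 0.060): resting on the middle step. Unload, release, retreat.

>>> carry_out(
  targets=[
    [0, 0, -0.2, 0, -1],
    [0, 0, -0.1, 0, -1],
    [0, 0, 0, 0, -0.5],
    [0, 0, 0, 0, -0.2],
    [0, 0, 0, 0, -0.2],
    [0, 0, 0, 0, -0.2],
    [0, 0, -1, 0, -0.2],
    [0, 0, -2, 0, -0.2],
    [0, 0, -4, 0, -0.2],
    [0, 0, -5, 0, -0.2],
    [0, 0, -4, 0, -0.2],
    [0, 0, 0, 0, -0.2],
  ],
)

```text
t: 23.8
eef_pos: [0.6601, -0.0336, 0.4165]
tool_rot: [0.004, 0.695, 0.719, 0.004]
contact_force: [0.6, 0.3, -0.3]
gripper_width: 0.401
grasp_force: 0.0
```

>>> carry_out(
  targets=[
    [0, -4, 0, 0, -0.2],
    [0, -5, 0, 0, -0.2],
    [0, -5, 0, 0, -0.2],
    [0, -3, 0, 0, -0.2],
    [0, 0, 0, 0, -0.2],
    [0, 0, 0, 0, -0.2],
  ],
)

```text
t: 24.4
eef_pos: [0.4879, -0.0404, 0.4091]
tool_rot: [0.001, 0.695, 0.719, 0.0]
contact_force: [0.8, 0.2, -0.2]
gripper_width: 0.4
grasp_force: 0.0
```

```bash
python3 - <<'E'
from h import *
snap('scene','s9.png');snap('top','t9.png')
for f in('s9','t9'):
    g=cv2.cvtColor(cv2.imread(f'pics/{f}.png'),cv2.COLOR_BGR2HSV)
    m=cv2.inRange(g,(17,150,70),(32,255,255));k,l,st,ce=cv2.connectedComponentsWithStats(m)
    for i in range(1,k):
        if st[i,4]>15:print(f,st[i],ce[i].round(1))
for y in(.04,-.107):
    p=(.657-(y+.033)*.037,y,.265);print(proj('scene',p),proj('top',p))
for x in(.444,):pass
# difference of bystander regions vs start
S0,S9=cv2.imread('pics/s0.png'),cv2.imread('pics/s9.png')
for n,(x,y,w,h) in dict(green=(372,255,30,45),goblet=(424,300,30,32),stone=(228,142,30,28),soap=(262,155,26,42)).items():
    print(n,cv2.absdiff(S0,S9)[y:y+h,x:x+w].mean().round(1))
E
```

```text
s9 [350  54   8   9  38] [353.8  58.3]
s9 [331 168  14  21 170] [336.6 176.6]
s9 [266 196  31  28 139] [280.7 209.4]
s9 [269 254  14  18  64] [276.7 263.8]
t9 [293 146  50   7 265] [318.  148.8]
(np.float64(296.377326428403), np.float64(222.52884507150466)) (np.float64(293.557869320632), np.float64(150.23460350207426))
(np.float64(266.38251740567335), np.float64(195.6656579734747)) (np.float64(344.64352190639886), np.float64(148.6281186472748))
green 6.3
goblet 6.1
stone 6.1
soap 7.1
```

The handle sits where a sash height of 0.06 predicts, yellow is still visible beyond the sash, and the bystanders are unchanged.

```bash
python3 -c "
from station import bot
print(bot.hand_in())"
```

```text
the job is handed in; nothing more can be done
None
```

The job is handed in: by my measurements the sash rests on the prop's yellow middle step, the prop is still on the counter, and the bottles, goblet and stone have not moved. It finished at about 24 s of the 67 s allowed. The hand-in call returned no verdict.

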